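# Restock the candle lane first-in-first-out

### The arm

A 6-joint arm with a two-finger parallel gripper is mounted at the origin on a cart in front of the work surface, level with it; the furniture and walls round the work are solid. World frame = base frame: x ahead of the robot, y to its left, z up, the work surface at z = 0. Lengths are in m, angles in rad, forces in N, time in s.
With the tool pointing down it reaches from about 0.35 to 0.875 m from the base axis. Payload 4.2 kg.
Tool frame: the origin (TCP) lies on the centre line of the jaws, within the pads' length; the fingertips stand 17 mm ahead of it and the grasp point (between the pads) lies 2 mm behind it (ctrl.nose_length is the distance from the TCP to the fingertips, in m); z points along the fingers, y is the direction in which the jaws open and shut (so a half turn about z gives the same grasp; the last joint's range is limited). The gripper opens to 85 mm and grips with 20 to 120 N. Pads are 22 mm wide; open, the fingers measure 114 mm over their backs; the gripper's body (76 mm by 85 mm) begins 54 mm behind the grasp point. The pads swing forward as they close: fully open they stand 13 mm farther back than shut.
Start: joints at [1.58, 0.385, 0.008, 0, -1.194, -0.259], TCP at [0.154, 0.606, 0.248] pointing down, gripper open.
Joint ranges: [-3.14, 3.14], [-1.21, 2.06], [-1.07, 1.41], [-3.16, 2.05], [-2.99, -0.16], [-3.1, 3.1]. Speed limits (rad/s): [2.79, 2.79, 3.14, 3.14, 3.14, 3.14].

### API

Orientations are given as a unit quaternion [w, x, y, z].
In Python, from plant import ctrl gives the robot as it stands. The module is installed in compiled form; this text tells all that it offers.
- The arm moves only by the shell command python3 -m pendant 'ROWS'. ROWS is JSON, a list of rows, each a list of 3 entries, a list of its own where there are three numbers: the shift along the tool's x, y, z in mm, then the turn, a rotation vector about the tool's x, y, z in degrees, then the gripper's target within -1 to 1 (fully open at 1, half-way at 0, shut at -1). A call has 1 to 10 rows; each row shifts and turns the commanded pose from where the row before left it, along the tool's axes as they then stand; what a row does not reach is not made up. A row lasts 1/10 s, in which the tool goes at most 50 mm and 8.59 degrees, less where a joint would pass 70% of its speed; a pose out of reach is approached as far as the arm can. A call is refused whole if a number of a shift passes 50 or a number of a turn 8.59, either way. A call with a gripper value outside its range is refused whole. The fingers move at their own pace and stop on an object; the grip force is fixed at half the most. Time passes only in rows, so rows that do not move let the fingers close. It gives the time, the measured TCP pose, the force and the opening at its end, in the units of the state.
- ctrl.sense(): the state, without advancing time (a new reading comes with each control period).
- ctrl.grab_frame(name): name is "scene" or "top" or "wrist"; returns a dict with "img" (400x640x3 uint8, red, green, blue), "depth" (400x640 float32, m along the optical axis (not along the pixel's ray), 0 where there is no reading), "fov_y" (degrees; the focal length in pixels is half the picture's height over the tangent of half this angle, whatever the lens; pixels are square), "cx", "cy" (the principal point, pixels), "view" (4x4, takes a point from world to camera coordinates). Camera axes: x right, y up, looking along -z (the intrinsics and any distortion apply to the point x, -y, -z); pixel columns grow to the right and rows downward; lengths in m; the calibration is good to about 2 mm. The wrist camera is an equidistant fisheye: a pixel r from the principal point sees the ray r / f radians off the axis. A picture is of the moment at which its call begins.
- ctrl.finish_job(): hands the job in, once; it reports no verdict.
The state is a dict: "time": time; "joint_positions": joint angles; "joint_vel": joint speeds; "effort": joint torques, N m; "tcp_pos": TCP position; "eef_rot": TCP orientation; "wrist_force": force on the tool from outside, world axes, zero at the start; "wrist_torque": the same for the moment, N m; "grip_width": finger opening in m.
Only numpy, scipy, OpenCV 4.12 (cv2) and the standard library are available. Lean on these libraries where they do the work, as an engineer would, in place of code of your own. Each camera call takes 0.05 s, during which the arm holds its last target. There are 200 camera calls.

### The job

Restock the single-file candle lane so that the old candle sells first: bring the old candle, now standing at the back of the lane, forward up to the front stop, and only then stand the new candle from the table in the lane behind it. Both candles finish upright on the lane floor, and the jar of beads must stay where it is.

Things in the scene. Friction and masses are not known exactly. Their poses are not given: they have to be found in the camera images.
- lane: Fixed wooden stock lane, open on top. Origin: centre of its underside, on the table; x along it from front to back (front faces roughly the robot), y across, z up. Floor 6 mm thick, x -100 to +100 mm. Side rails 80 mm apart inside, 8 mm thick, tops at 36 mm. Front stop: inner face at x = -100 mm, 8 mm thick, top at 24 mm, aluminium strip outside. The back (+x) end is open.
- old_center (a point): Centre (half-way up) of the old candle: plain tan round pillar, 61 mm diameter, 131 mm tall, slanting top, 0.25 to 0.5 kg, firm. It starts upright in the back half of the lane. z is its axis; its yaw has no meaning. Best gripped in its upper half, across the lane, above the rails.
- new_center (a point): Centre (half-way up) of the new candle, identical to the old one (61 mm diameter, 131 mm tall, same axes); it starts upright on the table to the right (-y) of the lane, beside a bead jar and a small empty clay pot.
- jar_center (a point): Centre (half-way up) of the bystander: a clear round jar of coloured beads with a lid, 81 mm diameter, 141 mm tall, on the table. The jar, the new candle and a clay pot (75 mm diameter, 70 mm tall) stand in three places drawn by lot, 120 mm or more between centres.

How it is judged:
By the outcome, as a careful person would: the job done as asked, in the order asked, and still so for the second after the job is handed in, with the robot touching nothing.
It also fails if it takes over 54 s, if anything falls off the work surface, if the arm or the gripper's body presses on something with over 40 N, if the wrist force passes 120 N, or if a joint passes its speed limit or range.

## Working session

There is one attempt and no reset: what is moved stays moved. The work goes in short steps, Python scripts to look and compute and a shell command to move; the robot and the scene stay as the last step left them, time stands still between calls to the robot, and variables do not carry over. Pictures are saved under pics/ and viewed, about 8 in all and at most 12, crops included, and the job is handed in when it is done.

```bash
mkdir -p pics
python3 - <<'E'
from plant import ctrl
import cv2,numpy as np
s=ctrl.sense();print(s)
for n in("scene","top"):
    f=ctrl.grab_frame(n);np.savez(n+"0.npz",**f)
    print(n,f["fov_y"],f["cx"],f["cy"],f["view"])
    cv2.imwrite(f"pics/{n}0.png",f["img"][...,::-1])
E
```

```text
{'time': 0.0, 'joint_positions': array([ 1.57960520e+00,  3.85573419e-01,  6.59694653e-03, -4.94815855e-04,
       -1.19402307e+00, -2.58599261e-01]), 'joint_vel': array([-0.00103333, -0.00137102, -0.00063778, -0.00175505, -0.00047038,
        0.00169135]), 'effort': array([ 3.77306324e-04, -3.92284799e+01,  1.88399041e+01,  4.18596670e+00,
       -4.51592627e-03,  9.28195590e-06]), 'tcp_pos': array([0.15434699, 0.6050596 , 0.2472007 ]), 'eef_rot': array([ 1.12243237e-03,  9.92198725e-01, -1.24661235e-01, -8.10498371e-05]), 'wrist_force': array([-0.20099821, -0.12950721, -0.43242507]), 'wrist_torque': array([-0.04106837,  0.04097997, -0.01492666]), 'grip_width': 0.08548314678680993}
scene 55.32582211952228 321.1965134042317 199.95748832923226 [[ 0.46854725 -0.88339145 -0.00911123 -0.3128971 ]
 [ 0.64086286  0.33277614  0.69177658 -0.37982079]
 [-0.60807752 -0.32996906  0.72205412 -0.71166121]
 [ 0.          0.          0.          1.        ]]
top 47.94127454557289 320.7613693518115 199.5520036100975 [[-0.00736489 -0.99987849 -0.01373935 -0.06763463]
 [ 0.9959892  -0.00856006  0.08906307 -0.53829765]
 [-0.08916986 -0.0130283   0.99593122 -0.9931357 ]
 [ 0.          0.          0.          1.        ]]
```

View pics/top0.png

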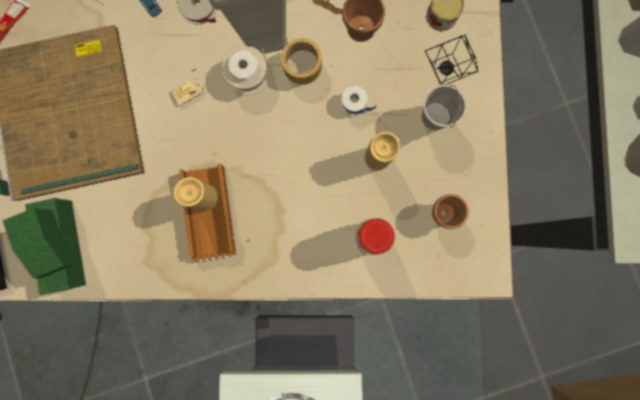

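View pics/scene0.png

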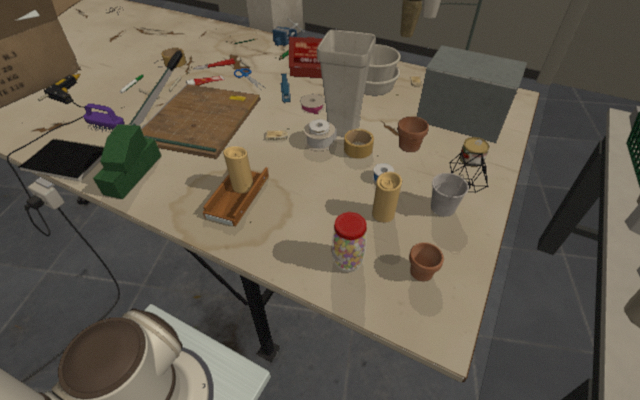

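The top view shows the old candle's top at (190,192), the lane from its front at (212,258) to its back at (205,167), the new candle at (384,148), the jar lid at (377,236) and the clay pot at (450,211). In the scene view the old candle is at (238,170), the new one at (386,197) and the jar at (349,242). Next I turn these into positions.

```bash
cat > h.py <<'E'
import numpy as np,cv2
from scipy.optimize import least_squares
def cloud(f):
    d=f["depth"];F=200/np.tan(np.radians(float(f["fov_y"]))/2)
    v,u=np.mgrid[:400,:640]
    P=np.stack([(u-f["cx"])/F*d,-(v-f["cy"])/F*d,-d],-1)
    V=f["view"];W=(P-V[:3,3])@V[:3,:3]
    W[d<=0]=np.nan
    return W
def project(f,p):
    V=f["view"];F=200/np.tan(np.radians(float(f["fov_y"]))/2)
    c=V[:3,:3]@np.array(p)+V[:3,3]
    return f["cx"]+F*c[0]/-c[2],f["cy"]-F*c[1]/-c[2]
def circ(P,r,c0):
    return least_squares(lambda c:np.hypot(P[:,0]-c[0],P[:,1]-c[1])-r,c0,loss="soft_l1",f_scale=.002).x
def region(W,c,R,z0,z1):
    m=(np.hypot(W[...,0]-c[0],W[...,1]-c[1])<R)&(W[...,2]>z0)&(W[...,2]<z1)
    return m
E
python3 - <<'E'
from h import *
T=dict(np.load("top0.npz"));S=dict(np.load("scene0.npz"))
WT,WS=cloud(T),cloud(S)
print("table z",np.nanmedian(WT[270:290,150:300,2]))
for n,(u,v),r in(("old",(190,192),.0305),("new",(384,148),.0305),("jar",(377,236),.0405),("pot",(450,211),.0375),("cup",(443,106),.04)):
    c=WT[v,u];m=region(WT,c,.07,.05,.2);P=WT[m]
    top=P[P[:,2]>np.percentile(P[:,2],95)-.03]
    (cc,_,rr)=(lambda a:(a[0],0,a[1]))(cv2.minEnclosingCircle(top[:,:2].astype(np.float32)))
    Q=WS[region(WS,c,.07,.045,.11)]
    print(n,c.round(3),"zmax",np.percentile(P[:,2],[5,50,99]).round(3),"topmean",top.mean(0).round(4),"encl",np.round(cc,4),round(rr,4),"sidefit",circ(Q,r,top.mean(0)[:2]).round(4),len(Q))
m=region(WT,WT[215,208],.16,.029,.040)
P=WT[m];m2=region(WT,WT[215,208],.16,.0175,.042)
Q=WS[region(WS,WT[215,208],.16,.031,.042)]
for X in(P,Q,WT[m2]):
    print(len(X),cv2.minAreaRect((X[:,:2]*1000).astype(np.float32)))
# rails: lines
v,u=np.nonzero(m)
im=cv2.resize(T["img"][140:290,130:280],None,fx=4,fy=4,interpolation=cv2.INTER_CUBIC)
mm=cv2.resize(m[140:290,130:280].astype(np.uint8),None,fx=4,fy=4,interpolation=0)
im[mm>0]=im[mm>0]//2+np.array([0,0,127],np.uint8)
cv2.imwrite("pics/lane0.png",im[...,::-1])
E
```

```text
table z 0.0002635900038561803
old [0.547 0.196 0.12 ] zmax [0.065 0.122 0.137] topmean [0.5464 0.1947 0.1248] encl [0.5463 0.1961] 0.0315 sidefit [0.5499 0.195 ] 406
new [ 0.636 -0.205  0.115] zmax [0.07  0.117 0.132] topmean [ 0.637  -0.204   0.1192] encl [ 0.6372 -0.2041] 0.0312 sidefit [ 0.6398 -0.2049] 426
jar [ 0.454 -0.184  0.143] zmax [0.092 0.141 0.145] topmean [ 0.4545 -0.1827  0.1409] encl [ 0.4547 -0.1838] 0.0361 sidefit [ 0.4585 -0.1837] 640
pot [ 0.51  -0.366  0.01 ] zmax [0.054 0.068 0.074] topmean [ 0.5073 -0.3528  0.0657] encl [ 0.5067 -0.351 ] 0.0378 sidefit [ 0.5054 -0.3523] 555
cup [ 0.756 -0.358  0.007] zmax [0.052 0.079 0.115] topmean [ 0.7554 -0.3534  0.0899] encl [ 0.7565 -0.3571] 0.0697 sidefit [ 0.7351 -0.3408] 938
651 ((513.2841796875, 186.59454345703125), (205.941650390625, 97.2899169921875), 8.603384971618652)
438 ((517.2218627929688, 186.0276641845703), (198.12564086914062, 99.42636108398438), 8.25882339477539)
1058 ((511.2112731933594, 186.21717834472656), (210.03225708007812, 97.45646667480469), 8.680689811706543)
```

View pics/lane0.png

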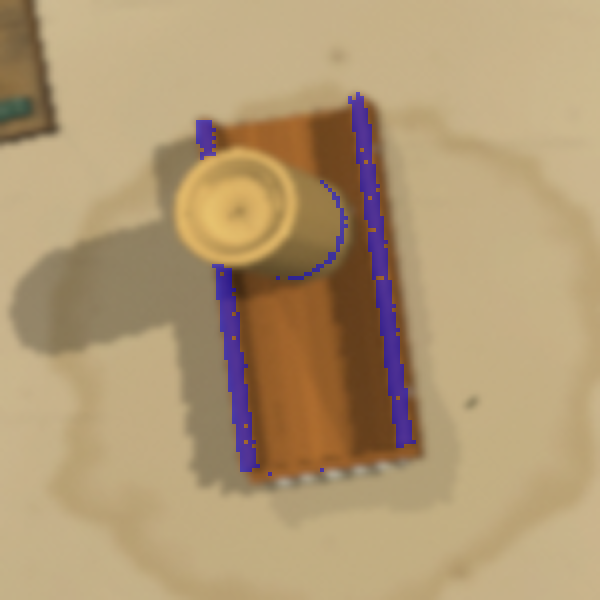

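The overlay puts the rail tops (tinted) at a yaw of about 8.5°, which gives a lane origin near (0.515, 0.187). The old candle is at about (0.548, 0.1955), lane x of about +34 mm. I'll compute the move above it and check heights along the corridor.

```bash
cat > go.py <<'E'
import sys,numpy as np
from plant import ctrl
from scipy.spatial.transform import Rotation as R
x,y,z,yaw=map(float,sys.argv[1:5])
s=ctrl.sense();q=s["eef_rot"];Rt=R.from_quat([q[1],q[2],q[3],q[0]])
a=np.radians(yaw);G=R.from_matrix(np.array([[np.cos(a),np.sin(a),0],[np.sin(a),-np.cos(a),0],[0,0,-1]]))
d=np.array([x,y,z])-s["tcp_pos"]
print("t",round(s["time"],2),"tcp",s["tcp_pos"].round(4),"shift mm cur frame",(Rt.inv().apply(d)*1000).round(1),"goal frame",(G.inv().apply(d)*1000).round(1),"turn deg",np.degrees((Rt.inv()*G).as_rotvec()).round(2),"F",s["wrist_force"].round(1),"T",s["wrist_torque"].round(2),"w",round(s["grip_width"],4),"q",s["joint_positions"].round(2))
E
python3 go.py .548 .1955 .247 8.5
python3 - <<'E'
from h import *
for n in("top0.npz","scene0.npz"):
    W=cloud(dict(np.load(n)));m=(W[...,0]>.1)&(W[...,0]<.7)&(W[...,1]>-.3)&(W[...,1]<.7)&(W[...,2]>.14);print(n,m.sum(),[W[m].min(0).round(2),W[m].max(0).round(2)] if m.any() else 0)
E
```

```text
t 0.1 tcp [0.1544 0.6051 0.2474] shift mm cur frame [482.7 299.5   1. ] goal frame [3.288e+02 4.633e+02 4.000e-01] turn deg [ 1.100e-01  2.000e-02 -2.282e+01] F [-1.1  0.1 -0.1] T [-0.01  0.01  0.06] w 0.0854 q [ 1.58  0.39  0.01 -0.   -1.19 -0.26]
top0.npz 760 [array([ 0.42, -0.22,  0.14]), array([0.52, 0.2 , 0.15])]
scene0.npz 637 [array([ 0.42, -0.22,  0.14]), array([0.5 , 0.55, 0.15])]
```

```bash
python3 -m pendant '[[[0,0,0],[0,0,-7.6],1],[[0,0,0],[0,0,-7.6],1],[[0,0,0],[0,0,-7.6],1],[[27,38,0],[0,0,0],1],[[27,38,0],[0,0,0],1],[[27,38,0],[0,0,0],1],[[27,38,0],[0,0,0],1],[[27,38,0],[0,0,0],1],[[27,38,0],[0,0,0],1],[[27,38,0],[0,0,0],1]]' >/dev/null
python3 -m pendant '[[[27,38,0],[0,0,0],1],[[27,38,0],[0,0,0],1],[[27,38,0],[0,0,0],1],[[27,38,0],[0,0,0],1],[[27,38,0],[0,0,0],1],[[0,0,0],[0,0,0],1],[[0,0,0],[0,0,0],1],[[0,0,0],[0,0,0],1]]'; python3 go.py .548 .1955 .18 8.5
python3 - <<'E'
from plant import ctrl
import cv2
f=ctrl.grab_frame("wrist");cv2.imwrite("pics/w1.png",f["img"][...,::-1])
E
```

```text
time: 1.9
tcp_pos: [0.5416, 0.2028, 0.248]
eef_rot: [0.0, 0.997, 0.074, -0.0]
wrist_force: [0.1, -0.5, 0.9]
grip_width: 0.0854
t 1.9 tcp [0.5416 0.2028 0.248 ] shift mm cur frame [ 5.3  8.1 68. ] goal frame [ 5.2  8.1 68. ] turn deg [0.   0.05 0.02] F [ 0.1 -0.5  0.9] T [ 0.02 -0.    0.  ] w 0.0854 q [ 0.64  0.31 -0.11 -0.   -1.16  1.08]
```

View pics/w1.png

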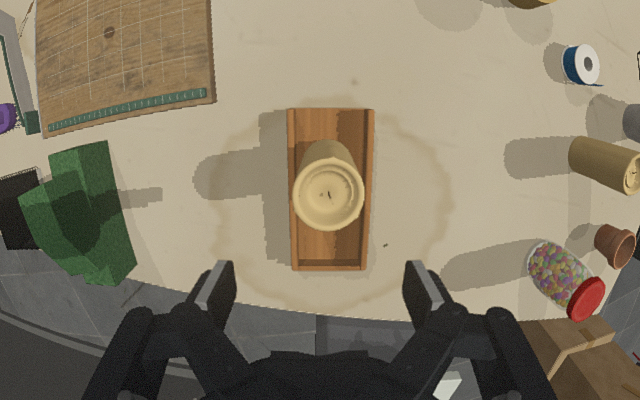

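The wrist view is aligned with the lane. The candle top is at (328,195), slightly to the tool's +y side of the jaw midline (320), which agrees with the computed 8 mm shift. I'll descend and grip.

```bash
python3 -m pendant '[[[5.3,8.1,20],[0,0,0],1],[[0,0,40],[0,0,0],1],[[0,0,30],[0,0,0],1],[[0,0,20],[0,0,0],1],[[0,0,20],[0,0,0],1],[[0,0,15],[0,0,0],1],[[0,0,0],[0,0,0],1],[[0,0,0],[0,0,0],1]]'; python3 go.py .548 .1955 .103 8.5
python3 -m pendant '[[[0,0,0],[0,0,0],-1],[[0,0,0],[0,0,0],-1],[[0,0,0],[0,0,0],-1],[[0,0,0],[0,0,0],-1],[[0,0,0],[0,0,0],-1],[[0,0,0],[0,0,0],-1],[[0,0,0],[0,0,0],-1],[[0,0,0],[0,0,0],-1],[[0,0,0],[0,0,0],-1],[[0,0,0],[0,0,0],-1]]'; python3 go.py .4463 .1765 .103 8.5
```

```text
time: 2.75
tcp_pos: [0.5484, 0.1962, 0.1038]
eef_rot: [0.0, 0.997, 0.075, 0.0]
wrist_force: [0.1, -0.2, 1.2]
grip_width: 0.0857
t 2.75 tcp [0.5484 0.1962 0.1038] shift mm cur frame [-0.5  0.6  0.8] goal frame [-0.5  0.6  0.8] turn deg [ 0.01 -0.02  0.11] F [ 0.1 -0.2  1.2] T [ 0.03  0.02 -0.02] w 0.0857 q [ 0.62  0.45 -0.28  0.   -0.83  1.1 ]
time: 3.75
tcp_pos: [0.5497, 0.1958, 0.105]
eef_rot: [-0.001, 0.997, 0.074, 0.002]
wrist_force: [-0.9, 0.4, 6.8]
grip_width: 0.0592
t 3.75 tcp [0.5497 0.1958 0.105 ] shift mm cur frame [-105.1    3.7    1.7] goal frame [-105.1    3.8    2. ] turn deg [-0.06 -0.19  0.02] F [-0.9  0.4  6.8] T [0.13 0.26 0.01] w 0.0592 q [ 0.62  0.45 -0.28  0.   -0.83  1.1 ]
```

```bash
python3 -m pendant '[[[0,0,-1],[0,0,0],-1],[[-10,0.5,0],[0,0,0],-1],[[-15,0.5,0],[0,0,0],-1],[[-15,0.5,0],[0,0,0],-1],[[-15,0.5,0],[0,0,0],-1],[[-15,0.5,0],[0,0,0],-1],[[-15,0.5,0],[0,0,0],-1],[[-8,0.5,0],[0,0,0],-1],[[0,0,0],[0,0,0],-1],[[0,0,0],[0,0,0],-1]]'; python3 go.py .4463 .1765 .103 8.5
python3 - <<'E'
from plant import ctrl
import cv2,numpy as np
a=ctrl.grab_frame("wrist")["img"];f=ctrl.grab_frame("scene");b=f["img"]
b=cv2.resize(b[110:260,150:310],(640,600));cv2.imwrite("pics/s2.png",b[...,::-1])
E
```

```text
time: 4.75
tcp_pos: [0.4566, 0.1781, 0.105]
eef_rot: [0.0, 0.997, 0.074, -0.001]
wrist_force: [-3.7, 2.0, 10.0]
grip_width: 0.0596
t 4.75 tcp [0.4566 0.1781 0.105 ] shift mm cur frame [-10.4   0.    2. ] goal frame [-10.4   0.    2. ] turn deg [ 0.    0.06 -0.  ] F [-3.7  2.  10. ] T [ 0.7   1.17 -0.  ] w 0.0596 q [ 0.7   0.32 -0.51 -0.   -0.74  1.02]
```

View pics/s2.png

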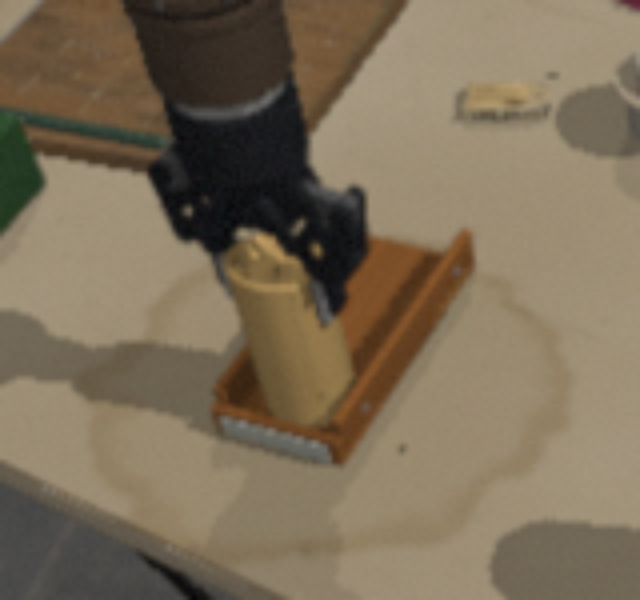

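The candle is gripped and standing in the lane near the front stop, with a visible gap of about a centimetre to the aluminium-faced stop. I'll creep on until it touches.

```bash
python3 -m pendant '[[[-3,0,0],[0,0,0],-1],[[-2,0,0],[0,0,0],-1],[[0,0,0],[0,0,0],-1]]';python3 -m pendant '[[[-2,0,0],[0,0,0],-1],[[0,0,0],[0,0,0],-1]]';python3 -m pendant '[[[-2,0,0],[0,0,0],-1],[[0,0,0],[0,0,0],-1]]'; python3 go.py .4463 .1765 .103 8.5
```

```text
time: 5.15
tcp_pos: [0.4535, 0.1779, 0.1051]
eef_rot: [-0.001, 0.997, 0.074, 0.001]
wrist_force: [3.7, 1.1, 5.0]
grip_width: 0.059
time: 5.35
tcp_pos: [0.4517, 0.1777, 0.1051]
eef_rot: [-0.001, 0.997, 0.074, 0.002]
wrist_force: [3.4, 0.4, 4.8]
grip_width: 0.0592
time: 5.55
tcp_pos: [0.4497, 0.1775, 0.1051]
eef_rot: [-0.001, 0.997, 0.074, 0.002]
wrist_force: [4.1, 1.1, 5.7]
grip_width: 0.059
t 5.55 tcp [0.4497 0.1775 0.1051] shift mm cur frame [-3.5  0.5  2.1] goal frame [-3.5  0.5  2.1] turn deg [-0.07 -0.18  0.02] F [4.1 1.1 5.7] T [ 0.24 -1.13  0.04] w 0.059 q [ 0.71  0.31 -0.53  0.   -0.73  1.01]
```

```bash
cat > m.py <<'E'
import sys
from h import *
from plant import ctrl
c=np.array([float(sys.argv[1]),float(sys.argv[2])])
f=ctrl.grab_frame("scene");W=cloud(f)
a=np.radians(8.5);u=np.array([np.cos(a),np.sin(a)]);n=np.array([-u[1],u[0]])
hsv=cv2.cvtColor(f["img"],cv2.COLOR_RGB2HSV)
tan=(hsv[...,1]>50)&(hsv[...,0]>13)&(hsv[...,0]<30)&(hsv[...,2]>60)
for z0,z1 in((.040,.058),(.058,.076),(.076,.094),(.094,.112)):
    Q=W[region(W,c,.045,z0,z1)&tan]
    if len(Q)>15:
        x=circ(Q,.0305,c);d=x-[.515,.1868];print(z0,len(Q),x.round(4),"lane",(d@u*1000).round(1),(d@n*1000).round(1))
im=f["img"][int(sys.argv[4]):int(sys.argv[4])+120,int(sys.argv[3]):int(sys.argv[3])+128]
cv2.imwrite("pics/"+sys.argv[5],cv2.resize(im,None,fx=5,fy=5,interpolation=cv2.INTER_CUBIC)[...,::-1])
E
python3 m.py .45 .177 160 130 s3.png
```

```text
0.04 114 [0.4507 0.1765] lane -65.1 -0.7
0.058 121 [0.4507 0.1764] lane -65.1 -0.8
0.076 113 [0.4506 0.1765] lane -65.2 -0.7
0.094 105 [0.4507 0.1765] lane -65.1 -0.7
```

View pics/s3.png

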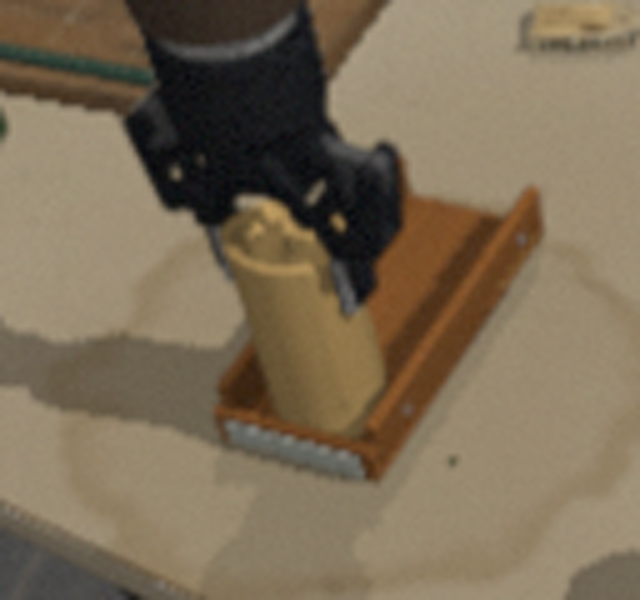

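The candle is upright: the fits agree at every height at lane x -65, and the picture shows it almost at the stop. I'll continue in 1 mm steps and watch the force.

```bash
for i in 1; do python3 -m pendant '[[[-1,0,0],[0,0,0],-1],[[-1,0,0],[0,0,0],-1],[[0,0,0],[0,0,0],-1]]'; python3 -m pendant '[[[-1,0,0],[0,0,0],-1],[[0,0,0],[0,0,0],-1]]'; python3 -m pendant '[[[-1,0,0],[0,0,0],-1],[[0,0,0],[0,0,0],-1]]'; done; python3 go.py .4463 .1765 .103 8.5
```

```text
time: 5.9
tcp_pos: [0.4478, 0.1773, 0.1051]
eef_rot: [-0.001, 0.997, 0.074, 0.002]
wrist_force: [4.2, 1.8, 5.5]
grip_width: 0.059
time: 6.1
tcp_pos: [0.4473, 0.1772, 0.1052]
eef_rot: [-0.001, 0.997, 0.074, 0.002]
wrist_force: [5.8, 0.1, 5.0]
grip_width: 0.0594
time: 6.3
tcp_pos: [0.4469, 0.1772, 0.1053]
eef_rot: [-0.001, 0.997, 0.075, 0.003]
wrist_force: [7.1, -0.6, 4.0]
grip_width: 0.0593
t 6.3 tcp [0.4469 0.1772 0.1053] shift mm cur frame [-0.7  0.6  2.3] goal frame [-0.7  0.6  2.3] turn deg [-0.09 -0.33  0.06] F [ 7.1 -0.6  4. ] T [-0.36 -2.47  0.03] w 0.0593 q [ 0.72  0.3  -0.53  0.   -0.73  1.  ]
```

```bash
python3 m.py .447 .177 160 130 s4.png
```

```text
0.04 117 [0.4485 0.1766] lane -67.3 -0.3
0.058 124 [0.4485 0.1762] lane -67.4 -0.7
0.076 112 [0.4482 0.176 ] lane -67.7 -0.8
0.094 98 [0.4479 0.1764] lane -67.9 -0.4
```

The force rises and the advance stalls, so the candle is against the stop. I'll relax 0.7 mm, release and rise.

```bash
python3 -m pendant '[[[0.7,0,0],[0,0,0],-1],[[0,0,0],[0,0,0],0.2],[[0,0,0],[0,0,0],1],[[0,0,0],[0,0,0],1],[[0,0,0],[0,0,0],1],[[0,0,0],[0,0,0],1],[[0,0,0],[0,0,0],1],[[0,0,0],[0,0,0],1]]'; python3 -m pendant '[[[0,0,-10],[0,0,0],1],[[0,0,-30],[0,0,0],1],[[0,0,-50],[0,0,0],1],[[0,0,-50],[0,0,0],1],[[0,0,-30],[0,0,0],1],[[0,0,0],[0,0,0],1],[[0,0,0],[0,0,0],1]]';  python3 m.py .447 .177 160 130 s5.png; python3 go.py .638 -.2045 .275 8.5
python3 - <<'E'
from plant import ctrl
import cv2
f=ctrl.grab_frame("wrist");cv2.imwrite("pics/w5.png",f["img"][...,::-1])
E
```

```text
time: 7.15
tcp_pos: [0.4448, 0.176, 0.1042]
eef_rot: [0.0, 0.997, 0.074, -0.0]
wrist_force: [-0.2, 0.1, 0.5]
grip_width: 0.0851
time: 7.85
tcp_pos: [0.4448, 0.1762, 0.2753]
eef_rot: [-0.001, 0.997, 0.074, 0.001]
wrist_force: [-0.1, -0.3, -0.9]
grip_width: 0.0851
0.04 117 [0.4494 0.1764] lane -66.4 -0.6
0.058 117 [0.4491 0.1765] lane -66.7 -0.5
0.076 125 [0.4492 0.1766] lane -66.5 -0.4
0.094 130 [0.4493 0.1771] lane -66.4 0.1
t 7.9 tcp [0.4444 0.1758 0.2741] shift mm cur frame [135.5 404.7  -1.1] goal frame [135.3 404.8  -0.9] turn deg [-0.01  0.05 -0.02] F [ 0.3 -0.3 -1.4] T [-0.02 -0.02 -0.01] w 0.0851 q [ 0.72  0.11 -0.29 -0.   -1.16  1.  ]
```

View pics/w5.png

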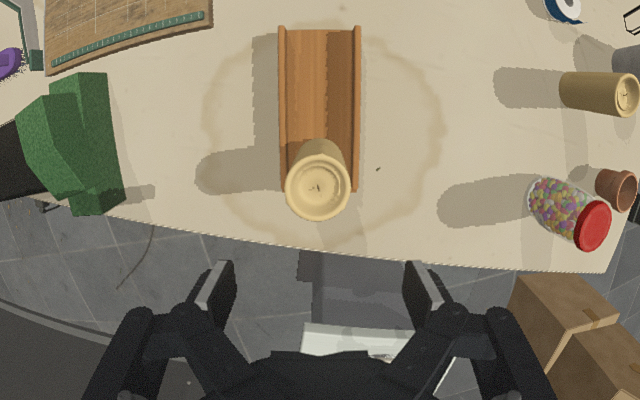

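The old candle stands upright at the front of the lane, with its top at (317,187) in the wrist view and the back floor clear. The fits suggest it sprang back about 1 mm when I relaxed. Time is ample, so I'll regrip, press it home lightly and release without backing off.

```bash
python3 -m pendant '[[[2,0,40],[0,0,0],1],[[0,0,50],[0,0,0],1],[[0,0,40],[0,0,0],1],[[0,0,25],[0,0,0],1],[[0,0,13],[0,0,0],1],[[0,0,0],[0,0,0],-1],[[0,0,0],[0,0,0],-1],[[0,0,0],[0,0,0],-1],[[0,0,0],[0,0,0],-1],[[0,0,0],[0,0,0],-1]]';python3 -m pendant '[[[0,0,0],[0,0,0],-1],[[0,0,0],[0,0,0],-1],[[0,0,0],[0,0,0],-1],[[-1,0,0],[0,0,0],-1],[[0,0,0],[0,0,0],-1]]';python3 -m pendant '[[[-1,0,0],[0,0,0],-1],[[0,0,0],[0,0,0],-1]]'; python3 -m pendant '[[[-1,0,0],[0,0,0],-1],[[0,0,0],[0,0,0],-1]]';python3 m.py .447 .177 160 130 s6.png
```

```text
time: 8.95
tcp_pos: [0.4468, 0.1764, 0.1066]
eef_rot: [-0.0, 0.997, 0.074, 0.0]
wrist_force: [-0.4, -0.1, -3.8]
grip_width: 0.0591
time: 9.45
tcp_pos: [0.4462, 0.1764, 0.1064]
eef_rot: [-0.0, 0.997, 0.074, 0.0]
wrist_force: [0.4, -0.2, -4.0]
grip_width: 0.0591
time: 9.65
tcp_pos: [0.4457, 0.1765, 0.1066]
eef_rot: [-0.0, 0.997, 0.074, 0.001]
wrist_force: [2.2, -2.2, -4.2]
grip_width: 0.059
time: 9.85
tcp_pos: [0.4451, 0.1764, 0.1067]
eef_rot: [-0.0, 0.997, 0.074, 0.001]
wrist_force: [4.8, -2.0, -5.6]
grip_width: 0.0594
0.04 116 [0.4484 0.1763] lane -67.5 -0.5
0.058 118 [0.4484 0.1761] lane -67.4 -0.7
0.076 112 [0.4481 0.1761] lane -67.7 -0.7
0.094 102 [0.448  0.1756] lane -67.9 -1.1
```

```bash
python3 -m pendant '[[[0,0,1.5],[0,0,0],-1],[[0,0,0],[0,0,0],-1]]'; python3 -m pendant '[[[0,0,0],[0,0,0],0.4],[[0,0,0],[0,0,0],1],[[0,0,0],[0,0,0],1],[[0,0,0],[0,0,0],1],[[0,0,0],[0,0,0],1],[[0,0,-20],[0,0,0],1],[[0,0,-50],[0,0,0],1],[[0,0,-50],[0,0,0],1],[[0,0,-50],[0,0,0],1],[[0,0,0],[0,0,0],1]]'; python3 m.py .447 .177 160 130 s7.png; python3 go.py .638 -.2045 .275 8.5
```

```text
time: 10.1
tcp_pos: [0.4455, 0.1767, 0.1062]
eef_rot: [-0.001, 0.997, 0.075, 0.002]
wrist_force: [4.9, -1.6, 3.3]
grip_width: 0.0593
time: 11.1
tcp_pos: [0.447, 0.1778, 0.2823]
eef_rot: [-0.004, 0.997, 0.075, 0.007]
wrist_force: [1.3, 0.5, -0.6]
grip_width: 0.085
0.04 118 [0.4492 0.1771] lane -66.5 0.1
0.058 119 [0.4492 0.1774] lane -66.5 0.5
0.076 125 [0.4493 0.1777] lane -66.3 0.7
0.094 131 [0.449  0.1779] lane -66.6 0.9
t 11.15 tcp [0.4451 0.177  0.2783] shift mm cur frame [134.4 405.8   2.5] goal frame [134.4 405.8   3.3] turn deg [-0.24 -0.4   0.  ] F [ 0.7 -0.5 -0.8] T [-0.04 -0.01  0.  ] w 0.0853 q [ 0.72  0.11 -0.29  0.   -1.17  1.  ]
```

The reading is the same as before, so the candle is on the stop and the offset comes from the visible arc. Next, the new candle.

```bash
python3 -m pendant '[[[13.4,40.5,0],[0,0,0],1],[[13.4,40.5,0],[0,0,0],1],[[13.4,40.5,0],[0,0,0],1],[[13.4,40.5,0],[0,0,0],1],[[13.4,40.5,0],[0,0,0],1],[[13.4,40.5,0],[0,0,0],1],[[13.4,40.5,0],[0,0,0],1],[[13.4,40.5,0],[0,0,0],1],[[13.4,40.5,0],[0,0,0],1],[[13.4,40.5,0],[0,0,0],1]]';python3 -m pendant '[[[0,0,0],[0,0,0],1],[[0,0,0],[0,0,0],1],[[0,0,0],[0,0,0],1]]'; python3 go.py .638 -.2045 .100 8.5
python3 - <<'E'
from plant import ctrl
import cv2
f=ctrl.grab_frame("wrist");cv2.imwrite("pics/w8.png",f["img"][...,::-1])
E
```

```text
time: 12.15
tcp_pos: [0.6362, -0.2061, 0.2724]
eef_rot: [-0.001, 0.997, 0.074, -0.002]
wrist_force: [0.7, 0.9, 0.1]
grip_width: 0.0856
time: 12.45
tcp_pos: [0.6357, -0.2039, 0.2737]
eef_rot: [-0.0, 0.997, 0.074, -0.001]
wrist_force: [0.5, 0.5, 0.6]
grip_width: 0.0856
t 12.45 tcp [ 0.6357 -0.2039  0.2737] shift mm cur frame [  2.6   1.1 173.6] goal frame [  2.2   0.9 173.7] turn deg [-0.06  0.13  0.02] F [0.5 0.5 0.6] T [ 0.04  0.   -0.01] w 0.0856 q [-0.07  0.45  0.17 -0.   -1.29  1.79]
```

View pics/w8.png

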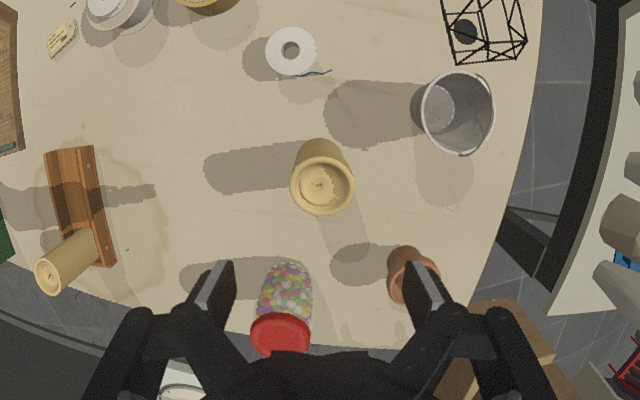

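The new candle's top is at (322,186), centred between the jaws. The jar (282,310) and the pot (412,275) are well clear. I'll descend and grip.

```bash
python3 -m pendant '[[[2.2,1,40],[0,0,0],1],[[0,0,45],[0,0,0],1],[[0,0,40],[0,0,0],1],[[0,0,25],[0,0,0],1],[[0,0,15],[0,0,0],1],[[0,0,8],[0,0,0],1],[[0,0,0],[0,0,0],1],[[0,0,0],[0,0,0],1]]'; python3 -m pendant '[[[0,0,0],[0,0,0],-1],[[0,0,0],[0,0,0],-1],[[0,0,0],[0,0,0],-1],[[0,0,0],[0,0,0],-1],[[0,0,0],[0,0,0],-1],[[0,0,0],[0,0,0],-1],[[0,0,0],[0,0,0],-1],[[0,0,0],[0,0,0],-1]]'; python3 -m pendant '[[[0,0,-5],[0,0,0],-1],[[0,0,-15],[0,0,0],-1],[[0,0,-30],[0,0,0],-1],[[0,0,-40],[0,0,0],-1],[[0,0,-40],[0,0,0],-1],[[0,0,-40],[0,0,0],-1],[[0,0,-10],[0,0,0],-1],[[0,0,0],[0,0,0],-1],[[0,0,0],[0,0,0],-1]]'; python3 go.py .530 .189 .28 8.5
```

```text
time: 13.3
tcp_pos: [0.6397, -0.2054, 0.1036]
eef_rot: [0.0, 0.997, 0.074, 0.001]
wrist_force: [1.1, -0.0, 0.0]
grip_width: 0.0856
time: 14.1
tcp_pos: [0.6398, -0.2055, 0.1037]
eef_rot: [0.0, 0.997, 0.074, 0.002]
wrist_force: [-0.8, 0.8, 6.4]
grip_width: 0.0593
time: 15.0
tcp_pos: [0.6376, -0.205, 0.2795]
eef_rot: [-0.001, 0.997, 0.074, -0.002]
wrist_force: [-0.2, -0.3, -3.6]
grip_width: 0.0596
t 15.0 tcp [ 0.6376 -0.205   0.2795] shift mm cur frame [ -48.4 -405.5    0.7] goal frame [ -48.1 -405.6   -0.5] turn deg [-0.13  0.21 -0.04] F [-0.2 -0.3 -3.6] T [-0.05  0.04  0.01] w 0.0596 q [-0.07  0.45  0.18 -0.   -1.31  1.79]
```

```bash
python3 -m pendant '[[[-5.1,-25,0],[0,0,0],-1],[[-5.1,-42,0],[0,0,0],-1],[[-5.1,-45,0],[0,0,0],-1],[[-5.1,-45,0],[0,0,0],-1],[[-5.1,-45,0],[0,0,0],-1],[[-5.1,-45,0],[0,0,0],-1],[[-5.1,-45,0],[0,0,0],-1],[[-5.1,-45,0],[0,0,0],-1],[[-5.1,-45,0],[0,0,0],-1],[[-5.1,-24,0],[0,0,0],-1]]';python3 -m pendant '[[[0,0,0],[0,0,0],-1],[[0,0,0],[0,0,0],-1],[[0,0,0],[0,0,0],-1]]'; python3 go.py .527 .189 .115 8.5
```

```text
time: 16.0
tcp_pos: [0.5263, 0.191, 0.2788]
eef_rot: [0.001, 0.997, 0.075, -0.002]
wrist_force: [0.0, 0.4, -2.7]
grip_width: 0.0594
time: 16.3
tcp_pos: [0.528, 0.1876, 0.2804]
eef_rot: [0.001, 0.997, 0.074, -0.001]
wrist_force: [0.7, 0.7, -3.0]
grip_width: 0.0594
t 16.3 tcp [0.528  0.1876 0.2804] shift mm cur frame [ -0.4  -1.7 165.4] goal frame [ -0.8  -1.5 165.4] turn deg [ 0.08  0.15 -0.07] F [ 0.7  0.7 -3. ] T [-0.   -0.05  0.05] w 0.0594 q [ 0.63  0.25 -0.1  -0.   -1.22  1.09]
```

```bash
python3 -m pendant '[[[-0.5,-1.5,20],[0,0,0],-1],[[0,0,35],[0,0,0],-1],[[0,0,35],[0,0,0],-1],[[0,0,30],[0,0,0],-1],[[0,0,20],[0,0,0],-1],[[0,0,15],[0,0,0],-1],[[0,0,8],[0,0,0],-1],[[0,0,0],[0,0,0],-1],[[0,0,0],[0,0,0],-1]]'; python3 -m pendant '[[[0,0,2],[0,0,0],-1],[[0,0,2],[0,0,0],-1],[[0,0,0],[0,0,0],-1]]';python3 -m pendant '[[[0,0,1.5],[0,0,0],-1],[[0,0,0],[0,0,0],-1]]';python3 m.py .527 .189 190 120 s9.png
```

```text
time: 17.2
tcp_pos: [0.5283, 0.1897, 0.1194]
eef_rot: [-0.0, 0.997, 0.074, 0.001]
wrist_force: [0.4, 0.3, -2.2]
grip_width: 0.0594
time: 17.5
tcp_pos: [0.5276, 0.1901, 0.115]
eef_rot: [-0.0, 0.997, 0.074, 0.0]
wrist_force: [-0.3, 0.4, -2.8]
grip_width: 0.0594
time: 17.7
tcp_pos: [0.5275, 0.19, 0.1133]
eef_rot: [0.0, 0.997, 0.074, -0.0]
wrist_force: [0.1, -0.3, -3.0]
grip_width: 0.0592
0.04 86 [0.5278 0.191 ] lane 13.3 2.2
0.058 86 [0.5282 0.1907] lane 13.6 1.9
0.076 92 [0.528  0.1905] lane 13.4 1.7
0.094 94 [0.5279 0.1903] lane 13.3 1.6
```

Upright and inside the rails. I'll lower it to contact.

```bash
python3 -m pendant '[[[0,0,1.5],[0,0,0],-1],[[0,0,0],[0,0,0],-1]]';python3 -m pendant '[[[0,0,1.5],[0,0,0],-1],[[0,0,0],[0,0,0],-1]]';python3 -m pendant '[[[0,0,1],[0,0,0],-1],[[0,0,0],[0,0,0],-1]]';python3 -m pendant '[[[0,0,0.5],[0,0,0],-1],[[0,0,0],[0,0,0],-1]]'
```

```text
time: 17.95
tcp_pos: [0.5275, 0.19, 0.1116]
eef_rot: [0.0, 0.997, 0.074, -0.0]
wrist_force: [-0.4, -0.4, -2.9]
grip_width: 0.0593
time: 18.15
tcp_pos: [0.5275, 0.1899, 0.1101]
eef_rot: [0.0, 0.997, 0.074, -0.0]
wrist_force: [-0.7, -0.1, -2.9]
grip_width: 0.0591
time: 18.35
tcp_pos: [0.5277, 0.1901, 0.1097]
eef_rot: [0.0, 0.997, 0.074, 0.0]
wrist_force: [0.0, -0.2, -1.1]
grip_width: 0.0591
time: 18.55
tcp_pos: [0.5278, 0.19, 0.1097]
eef_rot: [-0.0, 0.997, 0.074, 0.0]
wrist_force: [-2.4, -0.7, 4.4]
grip_width: 0.0597
```

The candle is on the floor. I'll release, rise and inspect.

```bash
python3 -m pendant '[[[0,0,0],[0,0,0],0.4],[[0,0,0],[0,0,0],1],[[0,0,0],[0,0,0],1],[[0,0,0],[0,0,0],1],[[0,0,0],[0,0,0],1],[[0,0,-10],[0,0,0],1],[[0,0,-40],[0,0,0],1],[[0,0,-50],[0,0,0],1],[[0,0,-50],[0,0,0],1],[[0,0,0],[0,0,0],1]]'; python3 -m pendant '[[[0,0,-30],[0,0,0],1],[[40,-25,0],[0,0,0],1],[[40,-25,0],[0,0,0],1],[[40,-25,0],[0,0,0],1],[[0,0,0],[0,0,0],1],[[0,0,0],[0,0,0],1],[[0,0,0],[0,0,0],1]]'; python3 m.py .447 .177 160 130 s10.png; python3 m.py .527 .189 180 120 s10.png
python3 - <<'E'
from h import *
from plant import ctrl
for i in(0,):
    f=ctrl.grab_frame("scene");W=cloud(f);c=np.array([.456,-.184]);print("jar",circ(W[region(W,c,.07,.045,.11)],.0405,c))
E
```

```text
time: 19.55
tcp_pos: [0.5312, 0.1916, 0.2682]
eef_rot: [-0.003, 0.997, 0.075, 0.008]
wrist_force: [0.1, -0.2, 0.3]
grip_width: 0.0854
time: 20.25
tcp_pos: [0.6348, 0.2813, 0.2895]
eef_rot: [0.0, 0.997, 0.074, 0.0]
wrist_force: [-0.5, -0.9, -0.0]
grip_width: 0.0858
0.04 120 [0.449  0.1771] lane -66.7 0.2
0.058 119 [0.4491 0.1774] lane -66.6 0.5
0.076 121 [0.449  0.1779] lane -66.6 0.9
0.094 133 [0.4489 0.178 ] lane -66.7 1.1
0.04 83 [0.5283 0.1913] lane 13.8 2.4
0.058 80 [0.5282 0.1908] lane 13.7 2.0
0.076 100 [0.5286 0.1906] lane 14.1 1.7
0.094 107 [0.5283 0.1904] lane 13.7 1.6
jar [ 0.45857396 -0.1837018 ]
```

View pics/s10.png

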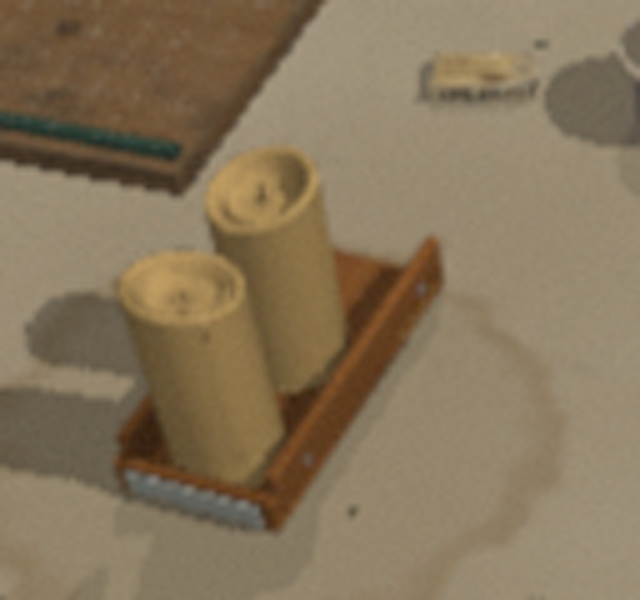

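Both candles stand upright in the lane, the old one at the stop (base near (225,465)) and the new one behind it (base near (300,385)). The jar has not moved. Handing in.

```bash
python3 -c "
from plant import ctrl
print(ctrl.finish_job())"
```

```text
the job is handed in; nothing more can be done
None
```

I slid the old candle forward to the front stop first, then stood the new candle behind it. I handed the job in at about 20 s of the 54 s allowed.

**Old candle:** At the stop the force rose and the candle stopped advancing. After the first release it seemed to spring back about 1 mm, so I gripped it again and pressed it home.

**New candle:** I lifted it over the rails and lowered it until it touched the floor. It stands about 80 mm behind the old candle, centre to centre.

**Last checks:**
- **Upright:** both candles fit as vertical to within about 1 mm over the heights I measured.
- **Jar:** it measured (0.459, -0.184), unchanged from the start.
- **Gripper:** it was open and well clear of everything.
- **Forces:** the highest wrist reading I saw, at the end of a move, was about 11 N.

**One disagreement:** the camera puts the old candle at lane x = -66.6 mm, while contact with the stop should be -69.5 mm. I trusted the contact forces, because the 3 mm is only a little more than the camera and lane-fit error. A gap of about 1 mm can't be ruled out.

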